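# Comb the seal rods into the grooves of the sprung tray

### The job

Take the wooden rake from its rubber mat, set its tines down on the flat strip at the red end of the green tray and comb it through to the far end, resting lightly on the steel bed the whole way (about 5 N, never 12 N or more), so that all four rods drop into the grooves and lie parallel. Then stand the rake back on its mat, lined up with it. Only the rake may touch the rods, and leave the funnel, jar, spanner and radio where they are.

Things in the scene. Friction and masses are not known exactly. Their poses are not given: they have to be found in the camera images.
- tray: Green tray frame fixed to the table, 212 mm along its x, 322 mm along its y; walls 6 mm thick, tops 50 mm above the table (inside 200 x 310 mm). Origin: centre of its underside, on the table. The end wall at -y is red (start of the stroke); the stroke runs along +y. Inside floats a grooved steel bed, 194 x 304 mm.
- groove_mid (a point): Middle of the nine grooves, at wall-top height. They run along tray x: 130 long, 15 wide, 11.5 deep, 5 mm ribs between (20 mm pitch), tray y = -90 to +85 mm. The bed rides on springs and sinks under a push: 1 mm per 10 N in the middle, per 4 N at its ends. Hidden weights set its resting top 35 to 42 mm above the table, sloping along y by up to 6 mm end to end; not measured: feel for it.
- red_end (a point): Start of the stroke: over the middle of the flat strip at the red end (tray y from -152 to -90 mm), at wall-top height (50 mm above the table), at tray y = -122 mm. All round the grooves the bed is flat, flush with the rib tops: this strip, the far strip, and runways along both sides (65 to 97 mm either side of the tray's middle line).
- far_end (a point): End of the stroke: over the flat strip at the far end (tray y from +85 to +152 mm), at wall-top height, at tray y = +116 mm. The rake must get here, past all the grooves, still resting on the bed.
- rake: Wooden hand rake, about 0.25 kg, 166 mm along x, 36 mm along y, 72 mm tall, on two rows of round brass tines (5.5 mm radius, rounded tips, rows at y = +-12 mm, end tines at x = +-76 mm, the others 1 mm shorter). Origin: centre of its underside, level with the tine tips. In use its x lies along tray x, centred, its end tines on the side runways; the tines push rods lying on the ribs and pass over rods in the grooves.
- rake_grip (a point): Grip point of the rake, 52 mm above the tine tips, axes as rake. It lies in a dark wood block 70 mm along x, 24 mm wide along y, whose sides run from 28 to 72 mm above the tine tips: pinch it from above across y. The wider head lies below it, its top 28 mm above the tine tips.
- mat: Black rubber mat fixed to the table, 200 mm along x, 90 mm along y, 3 mm thick. Origin: centre of its underside. The rake starts and must end standing on its middle, rake x roughly along mat x (either way round).
- rod0: Red rod with round ends, 90 mm long, 10 mm across, 18 g. Origin: its centre; x along its length (it may be rolled about x). Starts lying slantwise over the ribs, about 20 to 35 degrees off the grooves; nearest the red end.
- rod1: Yellow rod with round ends, 90 mm long, 10 mm across, 18 g. Origin: its centre; x along its length (it may be rolled about x). Starts lying slantwise over the ribs, about 20 to 35 degrees off the grooves; second from the red end.
- rod2: Blue rod with round ends, 90 mm long, 10 mm across, 18 g. Origin: its centre; x along its length (it may be rolled about x). Starts lying slantwise over the ribs, about 20 to 35 degrees off the grooves; third from the red end.
- rod3: Orange rod with round ends, 90 mm long, 10 mm across, 18 g. Origin: its centre; x along its length (it may be rolled about x). Starts lying slantwise over the ribs, about 20 to 35 degrees off the grooves; farthest from the red end.
- funnel: Bystander: tin funnel in a ring stand (base 110 x 80 mm, 210 mm tall). Origin: centre of its base's underside.
- jar: Bystander: open glass jar of coloured plastic seals, 76 mm across, 100 mm tall. Origin: centre of its underside.
- spanner: Bystander: steel spanner, 180 mm long, lying flat. Origin: underside.
- radio: Bystander: blue handheld radio standing upright, 60 x 34 mm, 205 mm tall with its aerial. Origin: centre of its underside.
Things that resemble listed ones, but are neither listed nor needed, are in the scene too. Leave any pink look-alike of the mat alone.

How it is judged:
On the way, in this order (a step that is already met when the one before it is completed fails the run):
1. rake set down lightly on the flat strip at the red end, across the tray (contact force between rake and tray above 1 N and x of rake_grip in the frame of tray between -0.014 and 0.014 m and z of rake_grip in the frame of tray below 0.099 m and angle between the x axis of rake and the x axis of tray, either way round below 0.15 rad and y of rake_grip in the frame of tray below -0.105 m), for 0.1 s.
2. combing: rake passes the first grooves resting on the bed (contact force between rake and tray above 1 N and x of rake_grip in the frame of tray between -0.014 and 0.014 m and z of rake_grip in the frame of tray below 0.099 m and angle between the x axis of rake and the x axis of tray, either way round below 0.15 rad and y of rake_grip in the frame of tray between -0.07 and -0.04 m), for 0.1 s.
3. combing: rake passes the middle resting on the bed (contact force between rake and tray above 1 N and x of rake_grip in the frame of tray between -0.014 and 0.014 m and z of rake_grip in the frame of tray below 0.099 m and angle between the x axis of rake and the x axis of tray, either way round below 0.15 rad and y of rake_grip in the frame of tray between -0.005 and 0.025 m), for 0.1 s.
4. combing: rake passes the last grooves resting on the bed (contact force between rake and tray above 1 N and x of rake_grip in the frame of tray between -0.014 and 0.014 m and z of rake_grip in the frame of tray below 0.099 m and angle between the x axis of rake and the x axis of tray, either way round below 0.15 rad and y of rake_grip in the frame of tray between 0.055 and 0.085 m), for 0.1 s.
5. rake on the far flat strip, still resting on the bed (contact force between rake and tray above 1 N and x of rake_grip in the frame of tray between -0.014 and 0.014 m and z of rake_grip in the frame of tray below 0.099 m and angle between the x axis of rake and the x axis of tray, either way round below 0.15 rad and y of rake_grip in the frame of tray above 0.1 m), for 0.1 s.
At the end, for the whole second after the job is handed in: All rods at rest down in the grooves, within 0.12 rad of parallel to them, centres 22 to 37.5 mm above the table; rake upright (0.1 rad) and at rest on the mat, within 35 mm of its centre and 0.3 rad of its long direction (z of rod0 in the frame of tray between 0.022 and 0.0375 m and x of rod0 in the frame of tray between -0.1 and 0.1 m and y of rod0 in the frame of tray between -0.15 and 0.15 m and angle between the x axis of each of rod0, rod1, rod2, rod3 and the x axis of tray, either way round below 0.12 rad and z of rod1 in the frame of tray between 0.022 and 0.0375 m and x of rod1 in the frame of tray between -0.1 and 0.1 m and y of rod1 in the frame of tray between -0.15 and 0.15 m and z of rod2 in the frame of tray between 0.022 and 0.0375 m and x of rod2 in the frame of tray between -0.1 and 0.1 m and y of rod2 in the frame of tray between -0.15 and 0.15 m and z of rod3 in the frame of tray between 0.022 and 0.0375 m and x of rod3 in the frame of tray between -0.1 and 0.1 m and y of rod3 in the frame of tray between -0.15 and 0.15 m and linear speed of each of rod0, rod1, rod2, rod3, rake below 0.02 m/s and horizontal distance between rake_grip and mat below 0.035 m and angle between rake's own z axis and vertical below 0.1 rad and height (world z) of rake_grip between 0.05 and 0.06 m and angle between the x axis of rake and the x axis of mat, either way round below 0.3 rad); the robot touches nothing.
It fails at once if the rake presses on the tray with 12 N or more (contact force between rake and tray above 12 N).
It fails at once if the gripper or arm touches a rod (contact force between any of the fingers, the arm and rod0 above 0.3 N or contact force between any of the fingers, the arm and rod1 above 0.3 N or contact force between any of the fingers, the arm and rod2 above 0.3 N or contact force between any of the fingers, the arm and rod3 above 0.3 N).
It fails at once if a bystander is moved by more than 20 mm (distance of any of funnel, jar, spanner, radio from where it was at the start of the episode above 0.02 m).
It also fails if it takes over 72 s, if anything falls off the work surface, if the arm or the gripper's body presses on something with over 40 N, if the wrist force passes 120 N, or if a joint passes its speed limit or range.

### The arm

A 6-joint arm with a two-finger parallel gripper is mounted at the origin on the work surface. World frame = base frame: x ahead of the robot, y to its left, z up, the work surface at z = 0. Lengths are in m, angles in rad, forces in N, time in s.
With the tool pointing down it reaches from about 0.3 to 0.875 m from the base axis. Payload 4.2 kg.
Tool frame: the origin (TCP) lies on the centre line of the jaws, within the pads' length; the fingertips stand 14 mm ahead of it and the grasp point (between the pads) lies 5 mm behind it; z points along the fingers, y is the line along which they close (so a half turn about z gives the same grasp; the last joint's range is limited). The gripper opens to 85 mm and grips with 20 to 120 N. Pads are 22 mm wide; open, the fingers measure 114 mm over their backs; the gripper's body (76 mm by 85 mm) begins 54 mm behind the grasp point. The pads swing forward as they close: fully open they stand 13 mm farther back than shut.
Start: joints at [-1.324, 0.32, 1.565, -0, 1.257, -0.02], TCP at [0.152, -0.555, 0.245] pointing down, gripper open.
Joint ranges: [-3.11, 3.11], [-0.84, 2.01], [0.21, 2.61], [-1.34, 4.49], [0.05, 2.63], [-2.56, 2.56]. Speed limits (rad/s): [2.57, 2.57, 3.14, 3.14, 3.14, 3.14].

### API

Orientations are given as a rotation vector (axis times angle).
In Python, from cell import manip gives the robot as it stands.
- The arm moves only by the tool step_arm, never from a script. Its argument "steps" is a list of rows, each an object with "xyz": the shift along the tool's x, y, z in mm, a list of three; "twist": the turn about the tool's z in degrees; "claw": the opening in per cent of the stroke, from 0 (shut) to 100 (fully open). In form: [{"xyz": [dx, dy, dz], "twist": twist, "claw": claw}, ...]. A call has exactly 8 rows; each row shifts and turns the commanded pose from where the row before left it, along the tool's axes as they then stand; what a row does not reach is not made up. A row lasts 1/10 s, in which the tool goes at most 50 mm and 8.59 degrees, less where a joint would pass 70% of its speed; a pose out of reach is approached as far as the arm can. A call with a gripper value outside its range is refused whole. The fingers move at their own pace and stop on an object; "grip_force" is the grip in N (left out, the last holds). Time passes only in rows, so rows that do not move let the fingers close, or fill a call up. It gives the time, the measured TCP pose, the force, the opening and the grip force at its end, in the units of the state.
- manip.observe(): the state, without advancing time (a new reading comes with each control period).
- manip.grab_frame(name): name is "scene" or "top" or "wrist"; returns a dict with "color" (384x512x3 uint8, red, green, blue), "depth" (384x512 float32, m along the optical axis (not along the pixel's ray), 0 where there is no reading), "fx", "fy", "cx", "cy" (pixels), "distortion" ([k1, k2, p1, p2, k3] as OpenCV has them; the pictures are not rectified), "R" (3x3) and "t" (3): a world point X has camera coordinates R X + t. Camera axes: x right, y down, z forward; pixel columns grow to the right and rows downward; lengths in m; the calibration is good to about 2 mm. A picture is of the moment at which its call begins.
- manip.close_job(): hands the job in; it is judged then, once.
The state is a dict: "clock": time; "joint_positions": joint angles; "qd": joint speeds; "tau": joint torques, N m; "tool_pos": TCP position; "tcp_rot": TCP orientation; "wrist_force": force on the tool from outside, world axes, zero at the start; "moment": the same for the moment, N m; "gripper_width": finger opening in m; "gripper_force": force on a finger pad.
Only numpy, scipy, OpenCV 4.12 (cv2) and the standard library are available. Lean on these libraries where they do the work, as an engineer would, in place of code of your own. Each camera call takes 0.05 s, during which the arm holds its last target. There are 200 camera calls.

## Working session

There is one attempt and no reset: what is moved stays moved. The work goes in short steps, Python scripts to look and compute and a tool call to move; the robot and the scene stay as the last step left them, time stands still between calls to the robot, and variables do not carry over. Pictures are saved under pics/ and viewed, at most 10 in all, crops included, and the job is handed in when it is done.

Besides the shell and the picture viewer there is one more tool, called after "Call:" by a JSON object that holds its "api" and its "payload", one argument or row to a line. step_arm: Moves the arm, as the interface text tells. Its arguments: {"type":"object","properties":{"steps":{"type":"array"},"grip_force":{"type":"number"}},"required":["steps"]}

```bash
mkdir -p pics; cat > h.py <<'E'
import numpy as np,cv2
from cell import manip
def grab(n,save=None):
    f=manip.grab_frame(n)
    if save: cv2.imwrite('pics/'+save,f['color'][...,::-1])
    np.savez('last_%s.npz'%n,**{k:np.asarray(v) for k,v in f.items()})
    return f
def load(n): return dict(np.load('last_%s.npz'%n))
def K(f): return np.array([[f['fx'],0,f['cx']],[0,f['fy'],f['cy']],[0,0,1]],float)
def ray(f,uv,z):
    p=cv2.undistortPoints(np.array(uv,float).reshape(-1,1,2),K(f),np.array(f['distortion'],float)).reshape(-1,2)
    R=np.array(f['R']);t=np.array(f['t']);c=-R.T@t
    d=np.c_[p,np.ones(len(p))]@R
    return c+d*((z-c[2])/d[:,2])[:,None]
def cloud(f):
    h,w=f['depth'].shape
    uv=np.stack(np.meshgrid(np.arange(w),np.arange(h)),-1).reshape(-1,1,2).astype(float)
    p=cv2.undistortPoints(uv,K(f),np.array(f['distortion'],float)).reshape(-1,2)
    Z=f['depth'].reshape(-1,1)
    X=(np.c_[p,np.ones(len(p))]*Z-np.array(f['t']))@np.array(f['R'])
    X[Z[:,0]==0]=np.nan
    return X.reshape(h,w,3)
E
python3 - <<'E'
from h import *
print(manip.observe())
a=grab('scene','s0.png');b=grab('top','t0.png')
for f in(a,b):print(-np.array(f['R']).T@np.array(f['t']),f['fx'],f['distortion'])
E
```

```text
{'clock': 0.0, 'joint_positions': array([-1.32401508e+00,  3.20324316e-01,  1.56565075e+00, -1.63375988e-05,
        1.25743317e+00, -1.99827615e-02]), 'qd': array([ 0.00173969,  0.00131243, -0.00042069,  0.00082909, -0.00022372,
        0.00064033]), 'tau': array([-1.89078532e-04, -4.15525532e+01, -2.34162658e+01,  7.06621449e-05,
        8.24325340e-03, -1.31221310e-05]), 'tool_pos': array([ 0.1514729 , -0.5542261 ,  0.24447461]), 'tcp_rot': array([-3.11190117e+00, -4.17558731e-01,  3.46763224e-04]), 'wrist_force': array([ 0.64298345, -0.49859532, -1.03472864]), 'moment': array([-0.04174604, -0.00886031,  0.03499229]), 'gripper_force': 0.0, 'gripper_width': 0.08507688942640046}
[0.93510819 0.58511656 0.71313777] 353.4008410546135 [0.02760335 0.         0.         0.         0.        ]
[ 0.43727403 -0.07265434  1.49364583] 393.7430991457857 [-0.11389358  0.          0.          0.          0.        ]
```

View pics/s0.png

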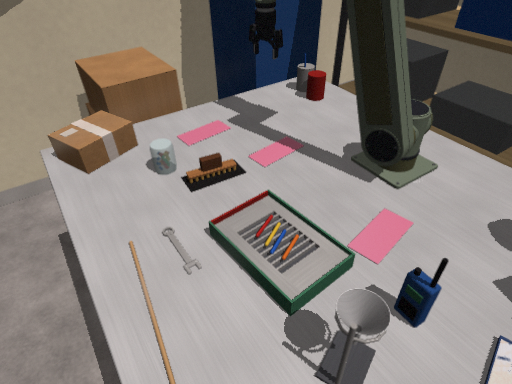

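View pics/t0.png

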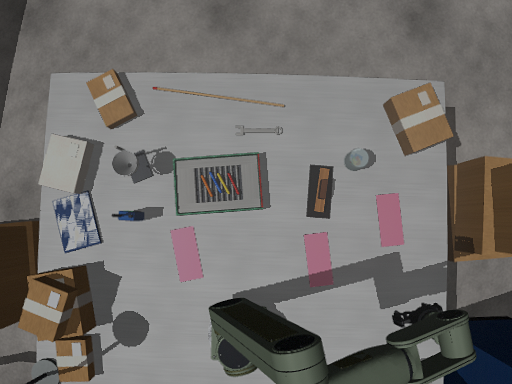

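The scene picture shows the black mat with the rake at (214,170), the tray at (280,245) with its red wall at upper left (240,207), and the jar at (162,157). In the top picture the rake on the black mat is at (320,190) and the tray at (220,183), with its red end at right (263,180). There are three pink look-alikes at (187,253), (318,259) and (390,220). The only black mat, and the only one carrying a rake, is at (320,190), so that is the one meant.

```bash
cat > m.py <<'E'
from h import *
f=load('top');c=f['color'];hsv=cv2.cvtColor(c,cv2.COLOR_RGB2HSV);H,S,V=[hsv[...,i].astype(int) for i in range(3)]
X=cloud(f)
def win(u0,v0,u1,v1):
    m=np.zeros(H.shape,bool);m[v0:v1,u0:u1]=1;return m
def rect(m,z,name):
    v,u=np.nonzero(m);P=ray(f,np.c_[u,v],z)[:,:2].astype(np.float32)
    r=cv2.minAreaRect(P*1000);b=cv2.boxPoints(r);print(name,len(u),r,'depth z',np.nanmedian(X[m][:,2]));return b
def big(m):
    n,l,s,_=cv2.connectedComponentsWithStats(m.astype(np.uint8));return l==1+np.argmax(s[1:,4])
tw=win(165,145,275,222)
g=big(tw&(H>60)&(H<95)&(S>110)); red=tw&((H<6)|(H>172))&(S>90)&win(256,145,275,222)
b=rect(g|red,.05,'tray');print(b)
v,u=np.nonzero(red);print('red',ray(f,np.c_[u,v],.05).mean(0),len(u))
mw=win(300,158,340,225)
mat=big(mw&(V<70));rect(mat,.003,'mat')
Zt=X[...,2]
blk=big(mw&(Zt>.062)&(Zt<.09));rect(blk,.075,'block')
hd=big(mw&(Zt>.022)&(Zt<.09));rect(hd,.031,'head+')
for nm,lo,hi in(('red',0,5),('yel',22,34),('blue',105,125),('or',6,16)):
    m=win(190,163,245,203)&(H>=lo)&(H<=hi)&(S>130)&(V>90)
    if m.sum()>5: rect(big(m),.045,nm)
cv2.imwrite('pics/c0.png',cv2.resize(c[140:230,160:380,::-1],None,fx=3.6,fy=3.6,interpolation=cv2.INTER_CUBIC))
E
python3 m.py
```

```text
Traceback (most recent call last):
  File "m.py", line 12, in <module>
    g=big(tw&(H>60)&(H<95)&(S>110)); red=tw&((H<6)|(H>172))&(S>90)&win(256,145,275,222)
  File "m.py", line 10, in big
    n,l,s,_=cv2.connectedComponentsWithStats(m.astype(np.uint8));return l==1+np.argmax(s[1:,4])
                                                                             ~~~~~~~~~^^^^^^^^^
ValueError: attempt to get argmax of an empty sequence
```

```bash
python3 - <<'E'
from h import *
f=load('top');hsv=cv2.cvtColor(f['color'],cv2.COLOR_RGB2HSV)
print(f['color'].dtype,f['color'].shape)
for v in range(150,162): print(v,hsv[v,215],end=' ')
print(); print(hsv[180,258:270].tolist())
E
sed -i 's/(H>60)&(H<95)&(S>110)/(H>55)\&(H<100)\&(S>70)/' m.py; python3 m.py
```

```text
uint8 (384, 512, 3)
150 [ 75   4 145] 151 [ 75   3 146] 152 [ 90   2 144] 153 [  0   0 146] 154 [165   3 148] 155 [ 74  51 114] 156 [ 73  91 101] 157 [69 58 57] 158 [ 15   4 119] 159 [ 30   4 127] 160 [ 20   6 128] 161 [ 15   4 125] 
[[76, 28, 101], [3, 114, 105], [1, 161, 125], [0, 25, 91], [105, 6, 84], [105, 6, 84], [0, 0, 84], [60, 3, 84], [150, 3, 83], [90, 3, 80], [0, 0, 142], [90, 2, 146]]
tray 295 ((554.8649291992188, 90.23629760742188), (207.96824645996094, 319.86834716796875), 5.665003776550293) depth z 0.049316463567851236
[[435.60126  239.12488 ]
 [467.1761   -79.18124 ]
 [674.1286   -58.652283]
 [642.5538   259.65384 ]]
red [ 0.56833729 -0.06625288  0.05      ] 83
mat 773 ((539.028076171875, -294.51617431640625), (89.74028778076172, 197.98472595214844), 86.12763214111328) depth z 0.002267148937885137
block 137 ((543.8532104492188, -296.4433898925781), (25.230066299438477, 70.56724548339844), 82.54730224609375) depth z 0.07401959400678734
head+ 434 ((544.0755615234375, -297.3833923339844), (37.152286529541016, 166.0382080078125), 82.6175308227539) depth z 0.03276817691646543
red 43 ((558.659912109375, 33.271724700927734), (83.02749633789062, 6.692790985107422), 26.80341148376465) depth z 0.04636098349631929
yel 51 ((557.66015625, 70.34941864013672), (86.73681640625, 7.859516143798828), 31.045578002929688) depth z 0.04731549121550191
blue 46 ((560.9763793945312, 99.58258056640625), (83.28907775878906, 7.504965782165527), 29.684505462646484) depth z 0.04712135545511947
or 50 ((547.7356567382812, 131.5569610595703), (86.64833068847656, 6.630136013031006), 28.469079971313477) depth z 0.04745193467869656
```

View pics/c0.png

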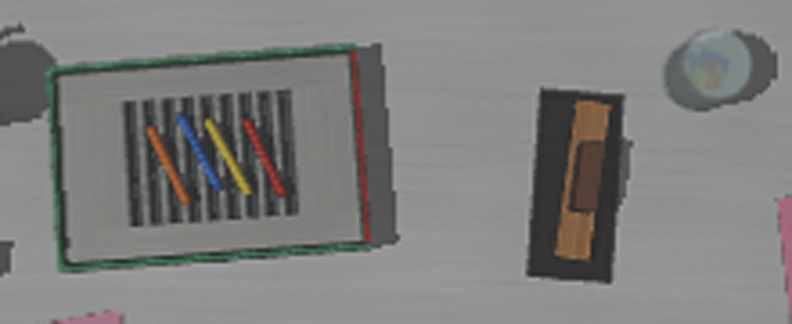

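The crop confirms the rake: tan head and dark block at about (588,178), on the black mat, with the jar at (722,65) to its upper right. All sizes agree (tray 208x320, mat 90x198, head 37x166). I'll move above the rake, staying high.

Call:
{"api": "step_arm", "payload": {
  "steps": [
    {"xyz": [37,-12,0],"twist": 0,"claw": 60},
    {"xyz": [37,-12,0],"twist": 0,"claw": 60},
    {"xyz": [37,-12,0],"twist": 0,"claw": 60},
    {"xyz": [37,-12,0],"twist": 0,"claw": 60},
    {"xyz": [37,-12,0],"twist": 0,"claw": 60},
    {"xyz": [37,-12,0],"twist": 0,"claw": 60},
    {"xyz": [37,-12,0],"twist": 0,"claw": 60},
    {"xyz": [37,-12,0],"twist": 0,"claw": 60}
  ],
  "grip_force": 80
}}

```text
clock: 0.9
tool_pos: [0.4128, -0.3828, 0.2449]
tcp_rot: [-3.113, -0.418, 0.001]
wrist_force: [0.9, 0.3, -0.3]
gripper_width: 0.0512
gripper_force: 0.0
```

Call:
{"api": "step_arm", "payload": {
  "steps": [
    {"xyz": [37,-12,0],"twist": 0,"claw": 60},
    {"xyz": [37,-12,0],"twist": 0,"claw": 60},
    {"xyz": [37,-12,0],"twist": 0,"claw": 60},
    {"xyz": [37,-12,0],"twist": 0,"claw": 60},
    {"xyz": [0,0,10],"twist": 8,"claw": 60},
    {"xyz": [0,0,10],"twist": 8,"claw": 60},
    {"xyz": [0,0,10],"twist": 6.7,"claw": 60},
    {"xyz": [0,0,0],"twist": 0,"claw": 60}
  ]
}}

```text
clock: 1.7
tool_pos: [0.5411, -0.298, 0.2133]
tcp_rot: [-3.133, 0.202, 0.006]
wrist_force: [0.3, 0.3, -0.4]
gripper_width: 0.0514
gripper_force: 0.0
```

```bash
python3 - <<'E'
from h import *
s=manip.observe();print(s)
f=grab('wrist','w0.png');X=cloud(f);Z=X[...,2]
hsv=cv2.cvtColor(f['color'],cv2.COLOR_RGB2HSV)
for nm,lo,hi,z in(('block',.064,.09,.075),('head+',.022,.09,.031)):
    m=((Z>lo)&(Z<hi)).astype(np.uint8);n,l,st,_=cv2.connectedComponentsWithStats(m)
    for k in np.argsort(-st[1:,4])[:3]+1:
        P=X[l==k];print(nm,st[k],cv2.minAreaRect((P[:,:2]*1000).astype(np.float32)),np.median(P[:,2]))
E
```

```text
{'clock': 1.7, 'joint_positions': array([-5.22009539e-01,  4.09137367e-01,  1.50915213e+00, -6.72357095e-05,
        1.22762993e+00,  1.17765073e+00]), 'qd': array([-0.00386005, -0.01546265, -0.03178393,  0.00075668,  0.01338543,
       -0.0847078 ]), 'tau': array([ 1.47742513e-01, -4.63226116e+01, -2.33165932e+01,  7.01860146e-03,
       -1.17942751e-01,  5.27490657e-01]), 'tool_pos': array([ 0.54107719, -0.2980009 ,  0.2132585 ]), 'tcp_rot': array([-3.13321924,  0.20212352,  0.00613757]), 'wrist_force': array([ 0.31090262,  0.28687715, -0.44347001]), 'moment': array([-0.00531123,  0.06681872, -0.03096546]), 'gripper_force': 0.0, 'gripper_width': 0.05141875633850262}
block [ 239  135   30   84 2422] ((545.2123413085938, -298.86090087890625), (23.94187355041504, 69.7751235961914), 82.88523864746094) 0.07473759933852767
block [ 348    0   84   63 1109] ((638.7305908203125, -403.1168212890625), (66.72630310058594, 21.0241756439209), 46.92997741699219) 0.08071960165465679
block [437  48   2   2   2] ((626.114013671875, -439.82830810546875), (0.5407318472862244, 0.0), 164.8390350341797) 0.08761653520926481
head+ [ 234   76   41  172 6509] ((544.6444702148438, -298.8534851074219), (36.09019088745117, 165.18287658691406), 82.76475524902344) 0.03155144242624841
head+ [   0  125   61  160 5156] ((531.5467529296875, -70.29056549072266), (60.83314895629883, 155.71585083007812), 71.76387786865234) 0.036764247191341796
head+ [ 335    0   97   67 2214] ((642.7879028320312, -402.2784729003906), (70.86155700683594, 25.36899185180664), 39.69386672973633) 0.06408270383535886
```

View pics/w0.png

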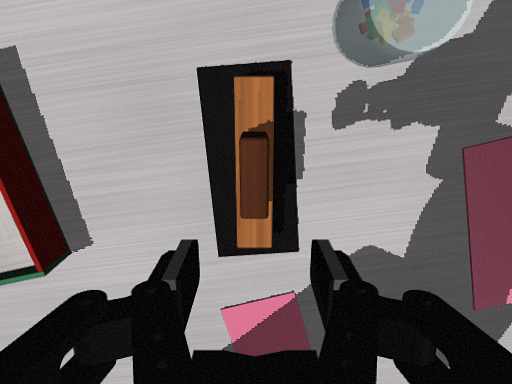

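The wrist picture shows the block at (255,175), centred between the jaws and parallel to them. It is 4 mm ahead of the TCP, and the jar at (405,30) is clear. I'll descend and grip.

Call:
{"api": "step_arm", "payload": {
  "steps": [
    {"xyz": [4,0.6,28],"twist": 0,"claw": 60},
    {"xyz": [0,0,28],"twist": 0,"claw": 60},
    {"xyz": [0,0,28],"twist": 0,"claw": 60},
    {"xyz": [0,0,28],"twist": 0,"claw": 60},
    {"xyz": [0,0,26],"twist": 0,"claw": 60},
    {"xyz": [0,0,15],"twist": 0,"claw": 60},
    {"xyz": [0,0,10],"twist": 0,"claw": 60},
    {"xyz": [0,0,0],"twist": 0,"claw": 60}
  ]
}}

```text
clock: 2.55
tool_pos: [0.5454, -0.2997, 0.0515]
tcp_rot: [-3.134, 0.201, 0.003]
wrist_force: [-0.3, -0.5, -0.0]
gripper_width: 0.0513
gripper_force: 0.0
```

Call:
{"api": "step_arm", "payload": {
  "steps": [
    {"xyz": [0,0,0],"twist": 0,"claw": 60},
    {"xyz": [0,0,0],"twist": 0,"claw": 20},
    {"xyz": [0,0,0],"twist": 0,"claw": 10},
    {"xyz": [0,0,0],"twist": 0,"claw": 10},
    {"xyz": [0,0,0],"twist": 0,"claw": 10},
    {"xyz": [0,0,0],"twist": 0,"claw": 10},
    {"xyz": [0,0,0],"twist": 0,"claw": 10},
    {"xyz": [0,0,0],"twist": 0,"claw": 10}
  ]
}}

```text
clock: 3.35
tool_pos: [0.5464, -0.3, 0.0534]
tcp_rot: [3.134, -0.203, 0.003]
wrist_force: [0.4, 0.8, 6.1]
gripper_width: 0.0229
gripper_force: 78.4
```

The rake is gripped (opening 22.9 mm, 78 N). Next I lift it, carry it across and turn it in line with the tray.

Call:
{"api": "step_arm", "payload": {
  "steps": [
    {"xyz": [0,0,-10],"twist": 0,"claw": 10},
    {"xyz": [0,0,-20],"twist": 0,"claw": 10},
    {"xyz": [0,0,-30],"twist": 0,"claw": 10},
    {"xyz": [0,0,-30],"twist": 0,"claw": 10},
    {"xyz": [0,0,-10],"twist": 0,"claw": 10},
    {"xyz": [-1,-20,0],"twist": 0,"claw": 10},
    {"xyz": [-1.5,-30,0],"twist": 0,"claw": 10},
    {"xyz": [-1.5,-30,0],"twist": 0,"claw": 10}
  ]
}}

```text
clock: 4.15
tool_pos: [0.5508, -0.218, 0.1504]
tcp_rot: [-3.133, 0.205, 0.006]
wrist_force: [0.8, -0.1, -2.4]
gripper_width: 0.0232
gripper_force: 78.6
```

Call:
{"api": "step_arm", "payload": {
  "steps": [
    {"xyz": [-1.5,-30,0],"twist": 0,"claw": 10},
    {"xyz": [-1.5,-30,0],"twist": 0,"claw": 10},
    {"xyz": [-1.5,-30,0],"twist": 0,"claw": 10},
    {"xyz": [-1.5,-30,0],"twist": 0,"claw": 10},
    {"xyz": [-1.5,-30,0],"twist": 0,"claw": 10},
    {"xyz": [-1.5,-25,0],"twist": 0,"claw": 10},
    {"xyz": [-1,-14.5,0],"twist": -6.5,"claw": 10},
    {"xyz": [0,0,0],"twist": -6.6,"claw": 10}
  ]
}}

```text
clock: 4.95
tool_pos: [0.565, -0.0276, 0.1503]
tcp_rot: [-3.136, -0.168, 0.007]
wrist_force: [-0.5, -0.2, -1.3]
gripper_width: 0.0229
gripper_force: 78.6
```

Call:
{"api": "step_arm", "payload": {
  "steps": [
    {"xyz": [0,0,0],"twist": 0,"claw": 10},
    {"xyz": [0,0,0],"twist": 0,"claw": 10},
    {"xyz": [0,0,0],"twist": 0,"claw": 10},
    {"xyz": [0,0,0],"twist": 0,"claw": 10},
    {"xyz": [0,0,0],"twist": 0,"claw": 10},
    {"xyz": [0,0,0],"twist": 0,"claw": 10},
    {"xyz": [0,0,0],"twist": 0,"claw": 10},
    {"xyz": [0,0,0],"twist": 0,"claw": 10}
  ]
}}

```text
clock: 5.75
tool_pos: [0.5667, -0.0308, 0.1523]
tcp_rot: [3.138, 0.155, 0.0]
wrist_force: [0.7, 0.2, -1.7]
gripper_width: 0.0231
gripper_force: 78.6
```

```bash
python3 - <<'E'
from h import *
s=manip.observe();print(s['tool_pos'],s['tcp_rot'],s['wrist_force'],s['moment'],s['gripper_width'],s['clock'])
f=grab('wrist','w1.png')
g=grab('scene','s1.png')
cv2.imwrite('pics/s1c.png',cv2.resize(g['color'][120:320,170:380,::-1],None,fx=2.8,fy=2.8,interpolation=cv2.INTER_CUBIC))
E
```

```text
[ 0.56673363 -0.03084947  0.15233383] [3.13766239e+00 1.55379301e-01 1.57375692e-04] [ 0.66537207  0.20927519 -1.70944816] [-0.01282124 -0.01954413 -0.00155745] 0.023128958320873503 5.75
```

View pics/w1.png

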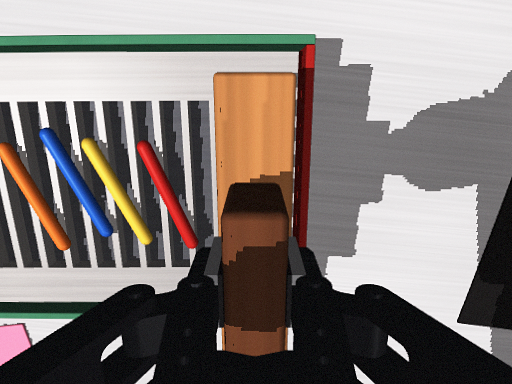

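View pics/s1c.png

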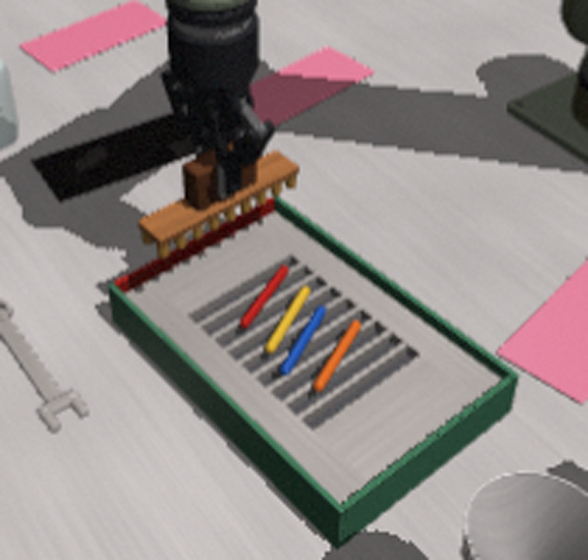

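The wrist picture shows the rake (255,170) over the red-end strip, parallel to the red wall at (308,150), with the rods undisturbed. The scene crop shows it hanging level over the strip just inside the red wall.

```bash
cat > t.py <<'E'
from h import *
th=np.radians(5.67);C=np.array([.5549,.0902])
def tr(P): 
    d=P[...,:2]-C; return np.stack([d[...,0]*np.cos(th)+d[...,1]*np.sin(th),-d[...,0]*np.sin(th)+d[...,1]*np.cos(th),P[...,2]],-1)
E
python3 - <<'E'
from t import *
for n in('wrist','top'):
    f=load(n);X=cloud(f).reshape(-1,3);T=tr(X);col=cv2.cvtColor(f['color'],cv2.COLOR_RGB2HSV).reshape(-1,3).astype(int)
    ok=np.isfinite(T[:,0])
    for s in(1,-1):
        m=ok&(abs(T[:,1]+.02)<.1)&(T[:,0]*s>.09)&(T[:,0]*s<.12)&(T[:,2]>.044)&(T[:,2]<.056)
        if m.sum()>20: print(n,'wall x',s,np.percentile(T[m,0],[3,50,97]),m.sum())
    for s in(1,-1):
        m=ok&(abs(T[:,0])<.09)&(T[:,1]*s>.145)&(T[:,1]*s<.17)&(T[:,2]>.044)&(T[:,2]<.056)
        if m.sum()>20: print(n,'wall y',s,np.percentile(T[m,1],[3,50,97]),m.sum())
    for y in np.arange(-.14,.15,.02):
        m=ok&(abs(T[:,0])>.07)&(abs(T[:,0])<.092)&(abs(T[:,1]-y)<.01)&(T[:,2]>.025)&(T[:,2]<.047)
        if m.sum()>20: print(n,'bed',round(y,3),np.median(T[m,2]).round(4),m.sum())
f=load('wrist');X=cloud(f).reshape(-1,3);T=tr(X);m=(T[:,2]>.115)&(T[:,2]<.135)&(abs(T[:,0])<.1)&(abs(T[:,1]+.122)<.03)
print('head',cv2.minAreaRect((T[m,:2]*1000).astype(np.float32)),np.median(T[m,2]),m.sum())
m&=T[:,0]>.04
A=np.c_[T[m,0],T[m,1],np.ones(m.sum())];print('plane',np.linalg.lstsq(A,T[m,2],rcond=None)[0])
E
```

```text
wrist wall x 1 [0.10204117 0.10477112 0.10789667] 2817
wrist wall x -1 [-0.10331245 -0.09852016 -0.09718715] 801
wrist wall y -1 [-0.16106969 -0.15789088 -0.15530733] 1749
wrist bed -0.14 0.0364 290
wrist bed -0.12 0.0367 290
wrist bed -0.1 0.0371 424
wrist bed -0.08 0.0373 959
wrist bed -0.06 0.0376 1196
wrist bed -0.04 0.0378 1317
wrist bed -0.02 0.0381 1252
wrist bed 0.0 0.0384 1491
wrist bed 0.02 0.0387 1525
wrist bed 0.04 0.039 1512
wrist bed 0.06 0.0392 727
wrist bed 0.08 0.0395 507
top wall x 1 [0.09732075 0.10444948 0.10792937] 96
top wall x -1 [-0.10392994 -0.101255   -0.09819775] 85
top wall y 1 [0.14769237 0.15647645 0.16043345] 98
top wall y -1 [-0.15933719 -0.15677426 -0.1541065 ] 68
top bed -0.14 0.0363 64
top bed -0.12 0.0363 67
top bed -0.1 0.0363 59
top bed -0.08 0.0359 68
top bed -0.06 0.0366 61
top bed -0.04 0.0369 61
top bed -0.02 0.0372 66
top bed 0.0 0.0376 62
top bed 0.02 0.0381 64
top bed 0.04 0.0386 66
top bed 0.06 0.0387 61
top bed 0.08 0.04 60
top bed 0.1 0.039 64
top bed 0.12 0.0404 59
top bed 0.14 0.0399 64
head ((7.6010284423828125, -122.5217056274414), (145.1704864501953, 36.200225830078125), 0.09013108909130096) 0.12962810105059758 9594
plane [-0.00216084 -0.00013291  0.12971864]
```

Call:
{"api": "step_arm", "payload": {
  "steps": [
    {"xyz": [4,0,10],"twist": 0,"claw": 10},
    {"xyz": [0,0,15],"twist": 0,"claw": 10},
    {"xyz": [0,0,15],"twist": 0,"claw": 10},
    {"xyz": [0,0,10],"twist": 0,"claw": 10},
    {"xyz": [0,0,6],"twist": 0,"claw": 10},
    {"xyz": [0,0,2],"twist": 0,"claw": 10},
    {"xyz": [0,0,0],"twist": 0,"claw": 10},
    {"xyz": [0,0,0],"twist": 0,"claw": 10}
  ]
}}

```text
clock: 6.65
tool_pos: [0.5712, -0.0304, 0.0949]
tcp_rot: [3.137, 0.156, 0.002]
wrist_force: [0.5, -0.6, -1.4]
gripper_width: 0.023
gripper_force: 78.6
```

Call:
{"api": "step_arm", "payload": {
  "steps": [
    {"xyz": [0,0,0],"twist": 0,"claw": 10},
    {"xyz": [0,0,1],"twist": 0,"claw": 10},
    {"xyz": [0,0,1],"twist": 0,"claw": 10},
    {"xyz": [0,0,1],"twist": 0,"claw": 10},
    {"xyz": [0,0,1],"twist": 0,"claw": 10},
    {"xyz": [0,0,0.5],"twist": 0,"claw": 10},
    {"xyz": [0,0,0],"twist": 0,"claw": 10},
    {"xyz": [0,0,0],"twist": 0,"claw": 10}
  ]
}}

```text
clock: 7.45
tool_pos: [0.5707, -0.0304, 0.0898]
tcp_rot: [3.138, 0.156, -0.0]
wrist_force: [-0.0, -0.0, -1.1]
gripper_width: 0.0229
gripper_force: 78.6
```

Call:
{"api": "step_arm", "payload": {
  "steps": [
    {"xyz": [0,0,0.5],"twist": 0,"claw": 10},
    {"xyz": [0,0,0.5],"twist": 0,"claw": 10},
    {"xyz": [0,0,0.5],"twist": 0,"claw": 10},
    {"xyz": [0,0,0.5],"twist": 0,"claw": 10},
    {"xyz": [0,0,0],"twist": 0,"claw": 10},
    {"xyz": [0,0,0],"twist": 0,"claw": 10},
    {"xyz": [0,0,0],"twist": 0,"claw": 10},
    {"xyz": [0,0,0],"twist": 0,"claw": 10}
  ]
}}

```text
clock: 8.25
tool_pos: [0.5707, -0.0304, 0.0879]
tcp_rot: [3.138, 0.156, 0.0]
wrist_force: [-0.2, -0.1, -1.1]
gripper_width: 0.0229
gripper_force: 78.6
```

Call:
{"api": "step_arm", "payload": {
  "steps": [
    {"xyz": [0,0,0.5],"twist": 0,"claw": 10},
    {"xyz": [0,0,0.5],"twist": 0,"claw": 10},
    {"xyz": [0,0,0.5],"twist": 0,"claw": 10},
    {"xyz": [0,0,0],"twist": 0,"claw": 10},
    {"xyz": [0,0,0],"twist": 0,"claw": 10},
    {"xyz": [0,0,0],"twist": 0,"claw": 10},
    {"xyz": [0,0,0],"twist": 0,"claw": 10},
    {"xyz": [0,0,0],"twist": 0,"claw": 10}
  ]
}}

```text
clock: 9.05
tool_pos: [0.5707, -0.0304, 0.0864]
tcp_rot: [3.138, 0.156, 0.0]
wrist_force: [0.0, 0.4, -0.9]
gripper_width: 0.0229
gripper_force: 78.6
```

Call:
{"api": "step_arm", "payload": {
  "steps": [
    {"xyz": [0,0,0.5],"twist": 0,"claw": 10},
    {"xyz": [0,0,0.5],"twist": 0,"claw": 10},
    {"xyz": [0,0,0],"twist": 0,"claw": 10},
    {"xyz": [0,0,0],"twist": 0,"claw": 10},
    {"xyz": [0,0,0],"twist": 0,"claw": 10},
    {"xyz": [0,0,0],"twist": 0,"claw": 10},
    {"xyz": [0,0,0],"twist": 0,"claw": 10},
    {"xyz": [0,0,0],"twist": 0,"claw": 10}
  ]
}}

```text
clock: 9.85
tool_pos: [0.5708, -0.0304, 0.0854]
tcp_rot: [3.138, 0.156, 0.0]
wrist_force: [-2.5, -0.6, 2.9]
gripper_width: 0.0233
gripper_force: 79.1
```

Contact: the reading rose 4 N over the last mm, so the rake presses at about 4.5 N, close to where the depth image put the bed. I'll start combing, following the bed's slope (about 1.4 mm per 100 mm) plus its changing softness, and check the force on each call.

Call:
{"api": "step_arm", "payload": {
  "steps": [
    {"xyz": [0,0,0],"twist": 0,"claw": 10},
    {"xyz": [0,-1,-0.05],"twist": 0,"claw": 10},
    {"xyz": [0,-2,-0.05],"twist": 0,"claw": 10},
    {"xyz": [0,-2,-0.05],"twist": 0,"claw": 10},
    {"xyz": [0,-2,-0.05],"twist": 0,"claw": 10},
    {"xyz": [0,-2,-0.05],"twist": 0,"claw": 10},
    {"xyz": [0,-2,-0.05],"twist": 0,"claw": 10},
    {"xyz": [0,-2,0],"twist": 0,"claw": 10}
  ]
}}

```text
clock: 10.65
tool_pos: [0.5696, -0.0173, 0.0857]
tcp_rot: [3.137, 0.156, 0.001]
wrist_force: [0.4, -2.8, 2.9]
gripper_width: 0.0229
gripper_force: 79.3
```

Call:
{"api": "step_arm", "payload": {
  "steps": [
    {"xyz": [0,-2.5,-0.05],"twist": 0,"claw": 10},
    {"xyz": [0,-2.5,-0.05],"twist": 0,"claw": 10},
    {"xyz": [0,-2.5,-0.05],"twist": 0,"claw": 10},
    {"xyz": [0,-2.5,-0.05],"twist": 0,"claw": 10},
    {"xyz": [0,-2.5,-0.05],"twist": 0,"claw": 10},
    {"xyz": [0,-2.5,-0.05],"twist": 0,"claw": 10},
    {"xyz": [0,-2.5,-0.05],"twist": 0,"claw": 10},
    {"xyz": [0,-2.5,-0.05],"twist": 0,"claw": 10}
  ]
}}

```text
clock: 11.45
tool_pos: [0.5674, 0.0026, 0.086]
tcp_rot: [3.138, 0.156, 0.0]
wrist_force: [0.0, -3.8, 3.8]
gripper_width: 0.0231
gripper_force: 79.4
```

Call:
{"api": "step_arm", "payload": {
  "steps": [
    {"xyz": [0,-2.5,-0.1],"twist": 0,"claw": 10},
    {"xyz": [0,-2.5,-0.06],"twist": 0,"claw": 10},
    {"xyz": [0,-2.5,-0.06],"twist": 0,"claw": 10},
    {"xyz": [0,-2.5,-0.06],"twist": 0,"claw": 10},
    {"xyz": [0,-2.5,-0.06],"twist": 0,"claw": 10},
    {"xyz": [0,-2.5,-0.06],"twist": 0,"claw": 10},
    {"xyz": [0,-2.5,-0.06],"twist": 0,"claw": 10},
    {"xyz": [0,-2.5,-0.06],"twist": 0,"claw": 10}
  ]
}}

```text
clock: 12.25
tool_pos: [0.5654, 0.0226, 0.0865]
tcp_rot: [3.138, 0.156, -0.0]
wrist_force: [0.6, -3.3, 5.3]
gripper_width: 0.0231
gripper_force: 79.4
```

Call:
{"api": "step_arm", "payload": {
  "steps": [
    {"xyz": [0,-2,-0.15],"twist": 0,"claw": 10},
    {"xyz": [0,-2,-0.12],"twist": 0,"claw": 10},
    {"xyz": [0,-2,-0.08],"twist": 0,"claw": 10},
    {"xyz": [0,-2,-0.06],"twist": 0,"claw": 10},
    {"xyz": [0,-2,-0.06],"twist": 0,"claw": 10},
    {"xyz": [0,-2,-0.06],"twist": 0,"claw": 10},
    {"xyz": [0,-2,-0.06],"twist": 0,"claw": 10},
    {"xyz": [0,-2,-0.06],"twist": 0,"claw": 10}
  ]
}}

```text
clock: 13.05
tool_pos: [0.5637, 0.0385, 0.0871]
tcp_rot: [3.138, 0.156, -0.0]
wrist_force: [-0.4, -2.8, 3.0]
gripper_width: 0.0231
gripper_force: 79.3
```

Call:
{"api": "step_arm", "payload": {
  "steps": [
    {"xyz": [0,-2,-0.04],"twist": 0,"claw": 10},
    {"xyz": [0,-2,-0.04],"twist": 0,"claw": 10},
    {"xyz": [0,-2,-0.04],"twist": 0,"claw": 10},
    {"xyz": [0,-2,-0.04],"twist": 0,"claw": 10},
    {"xyz": [0,-2,-0.04],"twist": 0,"claw": 10},
    {"xyz": [0,-2,-0.04],"twist": 0,"claw": 10},
    {"xyz": [0,-2,-0.04],"twist": 0,"claw": 10},
    {"xyz": [0,-2,-0.04],"twist": 0,"claw": 10}
  ]
}}

```text
clock: 13.85
tool_pos: [0.5622, 0.0544, 0.0875]
tcp_rot: [3.138, 0.156, 0.0]
wrist_force: [0.2, -2.8, 2.3]
gripper_width: 0.0231
gripper_force: 79.3
```

Call:
{"api": "step_arm", "payload": {
  "steps": [
    {"xyz": [0,-2,-0.03],"twist": 0,"claw": 10},
    {"xyz": [0,-2,-0.03],"twist": 0,"claw": 10},
    {"xyz": [0,-2,-0.03],"twist": 0,"claw": 10},
    {"xyz": [0,-2,-0.03],"twist": 0,"claw": 10},
    {"xyz": [0,-2,-0.03],"twist": 0,"claw": 10},
    {"xyz": [0,-2,-0.03],"twist": 0,"claw": 10},
    {"xyz": [0,-2,-0.03],"twist": 0,"claw": 10},
    {"xyz": [0,-2,-0.03],"twist": 0,"claw": 10}
  ]
}}

```text
clock: 14.65
tool_pos: [0.5607, 0.0703, 0.0877]
tcp_rot: [3.138, 0.156, 0.0]
wrist_force: [0.0, -2.6, 3.3]
gripper_width: 0.0234
gripper_force: 79.3
```

Call:
{"api": "step_arm", "payload": {
  "steps": [
    {"xyz": [0,-2,-0.04],"twist": 0,"claw": 10},
    {"xyz": [0,-2,-0.04],"twist": 0,"claw": 10},
    {"xyz": [0,-2,-0.03],"twist": 0,"claw": 10},
    {"xyz": [0,-2,-0.03],"twist": 0,"claw": 10},
    {"xyz": [0,-2,-0.03],"twist": 0,"claw": 10},
    {"xyz": [0,-2,-0.03],"twist": 0,"claw": 10},
    {"xyz": [0,-2,-0.03],"twist": 0,"claw": 10},
    {"xyz": [0,-2,-0.03],"twist": 0,"claw": 10}
  ]
}}

```text
clock: 15.45
tool_pos: [0.5591, 0.0862, 0.088]
tcp_rot: [3.138, 0.156, -0.0]
wrist_force: [0.3, -2.3, 4.2]
gripper_width: 0.0231
gripper_force: 79.3
```

Call:
{"api": "step_arm", "payload": {
  "steps": [
    {"xyz": [0,-2,-0.07],"twist": 0,"claw": 10},
    {"xyz": [0,-2,-0.06],"twist": 0,"claw": 10},
    {"xyz": [0,-2,-0.04],"twist": 0,"claw": 10},
    {"xyz": [0,-2,-0.03],"twist": 0,"claw": 10},
    {"xyz": [0,-2,-0.03],"twist": 0,"claw": 10},
    {"xyz": [0,-2,-0.03],"twist": 0,"claw": 10},
    {"xyz": [0,-2,-0.03],"twist": 0,"claw": 10},
    {"xyz": [0,-2,-0.03],"twist": 0,"claw": 10}
  ]
}}

```text
clock: 16.25
tool_pos: [0.5574, 0.1021, 0.0883]
tcp_rot: [3.138, 0.156, -0.0]
wrist_force: [1.0, -3.4, 2.2]
gripper_width: 0.023
gripper_force: 79.3
```

Call:
{"api": "step_arm", "payload": {
  "steps": [
    {"xyz": [0,-2,-0.03],"twist": 0,"claw": 10},
    {"xyz": [0,-2,-0.02],"twist": 0,"claw": 10},
    {"xyz": [0,-2,-0.03],"twist": 0,"claw": 10},
    {"xyz": [0,-2,-0.02],"twist": 0,"claw": 10},
    {"xyz": [0,-2,-0.03],"twist": 0,"claw": 10},
    {"xyz": [0,-2,-0.02],"twist": 0,"claw": 10},
    {"xyz": [0,-2,-0.03],"twist": 0,"claw": 10},
    {"xyz": [0,-2,-0.02],"twist": 0,"claw": 10}
  ]
}}

```text
clock: 17.05
tool_pos: [0.5559, 0.118, 0.0885]
tcp_rot: [3.138, 0.156, 0.0]
wrist_force: [-0.2, -3.0, 4.3]
gripper_width: 0.0233
gripper_force: 79.3
```

Call:
{"api": "step_arm", "payload": {
  "steps": [
    {"xyz": [0,-2,-0.06],"twist": 0,"claw": 10},
    {"xyz": [0,-2,-0.05],"twist": 0,"claw": 10},
    {"xyz": [0,-2,-0.03],"twist": 0,"claw": 10},
    {"xyz": [0,-2,-0.03],"twist": 0,"claw": 10},
    {"xyz": [0,-2,-0.03],"twist": 0,"claw": 10},
    {"xyz": [0,-2,-0.03],"twist": 0,"claw": 10},
    {"xyz": [0,-2,-0.02],"twist": 0,"claw": 10},
    {"xyz": [0,-2,-0.02],"twist": 0,"claw": 10}
  ]
}}

```text
clock: 17.85
tool_pos: [0.5543, 0.134, 0.0888]
tcp_rot: [3.138, 0.156, -0.0]
wrist_force: [0.1, -3.0, 4.0]
gripper_width: 0.0229
gripper_force: 79.3
```

Call:
{"api": "step_arm", "payload": {
  "steps": [
    {"xyz": [0,-2,-0.04],"twist": 0,"claw": 10},
    {"xyz": [0,-2,-0.04],"twist": 0,"claw": 10},
    {"xyz": [0,-2,-0.03],"twist": 0,"claw": 10},
    {"xyz": [0,-2,-0.03],"twist": 0,"claw": 10},
    {"xyz": [0,-2,-0.03],"twist": 0,"claw": 10},
    {"xyz": [0,-2,-0.02],"twist": 0,"claw": 10},
    {"xyz": [0,-2,-0.02],"twist": 0,"claw": 10},
    {"xyz": [0,-2,-0.02],"twist": 0,"claw": 10}
  ]
}}

```text
clock: 18.65
tool_pos: [0.5527, 0.1499, 0.089]
tcp_rot: [3.138, 0.156, -0.0]
wrist_force: [0.1, -3.2, 2.1]
gripper_width: 0.0235
gripper_force: 79.3
```

Call:
{"api": "step_arm", "payload": {
  "steps": [
    {"xyz": [0,-2,-0.01],"twist": 0,"claw": 10},
    {"xyz": [0,-2,-0.02],"twist": 0,"claw": 10},
    {"xyz": [0,-2,-0.02],"twist": 0,"claw": 10},
    {"xyz": [0,-2,-0.02],"twist": 0,"claw": 10},
    {"xyz": [0,-2,-0.02],"twist": 0,"claw": 10},
    {"xyz": [0,-2,-0.02],"twist": 0,"claw": 10},
    {"xyz": [0,-2,-0.02],"twist": 0,"claw": 10},
    {"xyz": [0,-2,-0.02],"twist": 0,"claw": 10}
  ]
}}

```text
clock: 19.45
tool_pos: [0.5511, 0.1658, 0.0891]
tcp_rot: [3.138, 0.156, -0.0]
wrist_force: [-0.0, -2.4, 2.7]
gripper_width: 0.0233
gripper_force: 79.3
```

```bash
cat > r.py <<'E'
from t import *
import sys
f=grab(sys.argv[1]);hsv=cv2.cvtColor(f['color'],cv2.COLOR_RGB2HSV).astype(int);H,S,V=[hsv[...,i] for i in range(3)]
T=tr(cloud(f))
box=(abs(T[...,0])<.095)&(abs(T[...,1])<.15)&(T[...,2]<.055)
for nm,lo,hi in(('red',0,5),('yel',22,34),('blue',105,125),('or',6,16)):
    m=(box&(((H>=lo)&(H<=hi))|((nm=='red')&(H>174)))&(S>130)&(V>60)).astype(np.uint8)
    n,l,s,_=cv2.connectedComponentsWithStats(m)
    if n<2: print(nm,'none');continue
    k=1+np.argmax(s[1:,4]);P=T[l==k];r=cv2.minAreaRect((P[:,:2]*1000).astype(np.float32))
    print(nm,s[k,4],np.round(r[0],1),np.round(r[1],1),round(r[2],1),'z',np.percentile(P[:,2],[10,50,90]).round(4))
E
python3 r.py scene; python3 - <<'E'
from h import *
g=load('scene');cv2.imwrite('pics/s2c.png',cv2.resize(g['color'][150:310,190:360,::-1],None,fx=3.4,fy=3.4,interpolation=cv2.INTER_CUBIC))
E
```

```text
red 79 [ -1.9 -63.4] [10.8 89.9] 89.3 z [0.032  0.0338 0.0356]
yel 70 [ -1.4 -21.4] [92.5  9.1] 2.3 z [0.0322 0.0345 0.0361]
blue 35 [22.8 18.8] [64.2 13.7] 1.5 z [0.0256 0.0355 0.0379]
or 39 [24.3 37.6] [ 9.9 37.1] 88.3 z [0.0334 0.0357 0.0375]
```

View pics/s2c.png

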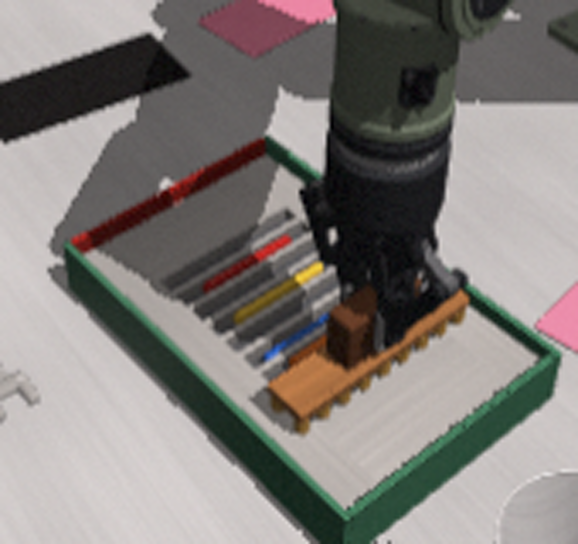

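The crop shows the red rod (245,262), yellow (280,292) and blue (295,338) lying in the grooves, with the orange one just behind the rake at (310,350). No rods are left ahead of the rake, so I finish the stroke.

Call:
{"api": "step_arm", "payload": {
  "steps": [
    {"xyz": [0,-2,-0.02],"twist": 0,"claw": 10},
    {"xyz": [0,-2,-0.02],"twist": 0,"claw": 10},
    {"xyz": [0,-2,-0.02],"twist": 0,"claw": 10},
    {"xyz": [0,-2,-0.02],"twist": 0,"claw": 10},
    {"xyz": [0,-2,-0.02],"twist": 0,"claw": 10},
    {"xyz": [0,-2,-0.01],"twist": 0,"claw": 10},
    {"xyz": [0,-2,-0.01],"twist": 0,"claw": 10},
    {"xyz": [0,-2,-0.01],"twist": 0,"claw": 10}
  ]
}}

```text
clock: 20.3
tool_pos: [0.5495, 0.1818, 0.0893]
tcp_rot: [3.138, 0.156, -0.0]
wrist_force: [-0.5, -2.9, 2.0]
gripper_width: 0.0227
gripper_force: 79.3
```

Call:
{"api": "step_arm", "payload": {
  "steps": [
    {"xyz": [0,-2,-0.01],"twist": 0,"claw": 10},
    {"xyz": [0,-2,-0.01],"twist": 0,"claw": 10},
    {"xyz": [0,-2,-0.01],"twist": 0,"claw": 10},
    {"xyz": [0,-2,-0.01],"twist": 0,"claw": 10},
    {"xyz": [0,-2,-0.01],"twist": 0,"claw": 10},
    {"xyz": [0,-2,-0.01],"twist": 0,"claw": 10},
    {"xyz": [0,-2,-0.01],"twist": 0,"claw": 10},
    {"xyz": [0,-2,-0.01],"twist": 0,"claw": 10}
  ]
}}

```text
clock: 21.1
tool_pos: [0.548, 0.1976, 0.0893]
tcp_rot: [3.138, 0.156, -0.0]
wrist_force: [-0.2, -3.6, 2.9]
gripper_width: 0.023
gripper_force: 79.3
```

Call:
{"api": "step_arm", "payload": {
  "steps": [
    {"xyz": [0,-2,-0.01],"twist": 0,"claw": 10},
    {"xyz": [0,-2,-0.01],"twist": 0,"claw": 10},
    {"xyz": [0,-2,-0.01],"twist": 0,"claw": 10},
    {"xyz": [0,-1,0],"twist": 0,"claw": 10},
    {"xyz": [0,0,0],"twist": 0,"claw": 10},
    {"xyz": [0,0,0],"twist": 0,"claw": 10},
    {"xyz": [0,0,0],"twist": 0,"claw": 10},
    {"xyz": [0,0,0],"twist": 0,"claw": 10}
  ]
}}

```text
clock: 21.9
tool_pos: [0.5473, 0.2048, 0.0894]
tcp_rot: [-3.137, -0.155, -0.0]
wrist_force: [-0.7, -0.8, 2.5]
gripper_width: 0.0232
gripper_force: 79.3
```

Call:
{"api": "step_arm", "payload": {
  "steps": [
    {"xyz": [0,0,-2],"twist": 0,"claw": 10},
    {"xyz": [0,0,-5],"twist": 0,"claw": 10},
    {"xyz": [0,0,-15],"twist": 0,"claw": 10},
    {"xyz": [0,0,-25],"twist": 0,"claw": 10},
    {"xyz": [0,0,-25],"twist": 0,"claw": 10},
    {"xyz": [0,0,-8],"twist": 0,"claw": 10},
    {"xyz": [-2,15,0],"twist": 0,"claw": 10},
    {"xyz": [-3,30,0],"twist": 0,"claw": 10}
  ]
}}

```text
clock: 22.7
tool_pos: [0.5459, 0.1591, 0.168]
tcp_rot: [3.137, 0.16, -0.003]
wrist_force: [-0.0, -1.2, -1.6]
gripper_width: 0.023
gripper_force: 78.7
```

Call:
{"api": "step_arm", "payload": {
  "steps": [
    {"xyz": [-4,35,0],"twist": 0,"claw": 10},
    {"xyz": [-4,35,0],"twist": 0,"claw": 10},
    {"xyz": [-4,35,0],"twist": 0,"claw": 10},
    {"xyz": [-4,35,0],"twist": 0,"claw": 10},
    {"xyz": [-4,35,0],"twist": 0,"claw": 10},
    {"xyz": [-4,35,0],"twist": 0,"claw": 10},
    {"xyz": [-4,35,0],"twist": 0,"claw": 10},
    {"xyz": [-4,35,0],"twist": 0,"claw": 10}
  ]
}}

```text
clock: 23.5
tool_pos: [0.5407, -0.1246, 0.1675]
tcp_rot: [-3.137, -0.155, 0.006]
wrist_force: [0.3, 0.2, -2.2]
gripper_width: 0.0232
gripper_force: 78.7
```

Call:
{"api": "step_arm", "payload": {
  "steps": [
    {"xyz": [-4,35,0],"twist": 0,"claw": 10},
    {"xyz": [-4,35,0],"twist": 0,"claw": 10},
    {"xyz": [-4,35,0],"twist": 0,"claw": 10},
    {"xyz": [-4,35,0],"twist": 0,"claw": 10},
    {"xyz": [-2.5,23,0],"twist": 0,"claw": 10},
    {"xyz": [0,10,0],"twist": 0,"claw": 10},
    {"xyz": [0,0,0],"twist": 5,"claw": 10},
    {"xyz": [0,0,0],"twist": 4.6,"claw": 10}
  ]
}}

```text
clock: 24.3
tool_pos: [0.5402, -0.2964, 0.1678]
tcp_rot: [-3.138, 0.114, 0.005]
wrist_force: [0.5, 0.3, -2.0]
gripper_width: 0.023
gripper_force: 78.7
```

```bash
python3 r.py top; python3 r.py scene; python3 - <<'E'
from h import *
s=manip.observe();print(s['tool_pos'],s['tcp_rot'],s['wrist_force'])
f=grab('wrist');X=cloud(f);V=f['color'].max(2).astype(int)
m=(abs(X[...,2]-.003)<.006)&(V<60)&(abs(X[...,0]-.54)<.12)&(abs(X[...,1]+.295)<.06)
print('mat',m.sum(),cv2.minAreaRect((X[m][:,:2]*1000).astype(np.float32)))
E
```

```text
red 48 [ -1.1 -63.3] [ 7.6 82.7] 89.7 z [0.0295 0.0339 0.0376]
yel 51 [  0.5 -23.3] [ 8.4 86.6] 86.6 z [0.0314 0.0358 0.0391]
blue 21 [29.2 21. ] [ 5.  41.4] 86.3 z [0.0329 0.036  0.0398]
or 51 [-3.2 37. ] [86.   8.2] 0.5 z [0.0327 0.0363 0.0387]
red 84 [ -1.4 -62.8] [10.6 90.1] 89.9 z [0.0322 0.0342 0.0358]
yel 79 [  1.2 -21.8] [88.5 11.6] 1.2 z [0.0333 0.0354 0.0368]
blue 58 [ 7.2 19. ] [94.2 12.3] 0.5 z [0.0272 0.0366 0.0383]
or 120 [-2.7 38.3] [91.3 12.8] 0.9 z [0.0333 0.036  0.038 ]
[ 0.54039054 -0.29594357  0.16808724] [-3.13819243  0.10689707  0.00409904] [ 0.06542044 -0.28598461 -2.34234115]
mat 5395 ((555.95361328125, -296.39459228515625), (90.21867370605469, 169.57403564453125), 86.88384246826172)
```

All four rods lie in the grooves, within about 2° of parallel, tops at 34–37 mm. I'll set the rake down on the mat.

Call:
{"api": "step_arm", "payload": {
  "steps": [
    {"xyz": [0,0,15],"twist": 0,"claw": 10},
    {"xyz": [0,0,25],"twist": 0,"claw": 10},
    {"xyz": [0,0,25],"twist": 0,"claw": 10},
    {"xyz": [0,0,25],"twist": 0,"claw": 10},
    {"xyz": [0,0,14],"twist": 0,"claw": 10},
    {"xyz": [0,0,6],"twist": 0,"claw": 10},
    {"xyz": [0,0,2],"twist": 0,"claw": 10},
    {"xyz": [0,0,0],"twist": 0,"claw": 10}
  ]
}}

```text
clock: 25.25
tool_pos: [0.542, -0.2968, 0.0581]
tcp_rot: [3.139, -0.107, 0.002]
wrist_force: [-0.0, 0.4, -2.4]
gripper_width: 0.0229
gripper_force: 78.7
```

Call:
{"api": "step_arm", "payload": {
  "steps": [
    {"xyz": [0,0,0.5],"twist": 0,"claw": 10},
    {"xyz": [0,0,0.5],"twist": 0,"claw": 10},
    {"xyz": [0,0,0.5],"twist": 0,"claw": 10},
    {"xyz": [0,0,0.5],"twist": 0,"claw": 10},
    {"xyz": [0,0,0.4],"twist": 0,"claw": 10},
    {"xyz": [0,0,0],"twist": 0,"claw": 10},
    {"xyz": [0,0,0],"twist": 0,"claw": 10},
    {"xyz": [0,0,0],"twist": 0,"claw": 10}
  ]
}}

```text
clock: 26.05
tool_pos: [0.5414, -0.2966, 0.055]
tcp_rot: [3.14, -0.107, 0.0]
wrist_force: [-0.5, 0.2, -1.8]
gripper_width: 0.0232
gripper_force: 78.7
```

Call:
{"api": "step_arm", "payload": {
  "steps": [
    {"xyz": [0,0,0.5],"twist": 0,"claw": 10},
    {"xyz": [0,0,0.5],"twist": 0,"claw": 10},
    {"xyz": [0,0,0.5],"twist": 0,"claw": 10},
    {"xyz": [0,0,0.3],"twist": 0,"claw": 10},
    {"xyz": [0,0,0],"twist": 0,"claw": 10},
    {"xyz": [0,0,0],"twist": 0,"claw": 10},
    {"xyz": [0,0,0],"twist": 0,"claw": 10},
    {"xyz": [0,0,0],"twist": 0,"claw": 10}
  ]
}}

```text
clock: 26.85
tool_pos: [0.5414, -0.2966, 0.0535]
tcp_rot: [3.14, -0.107, 0.0]
wrist_force: [-1.9, 0.3, 2.6]
gripper_width: 0.0231
gripper_force: 79.0
```

The rake is in contact with the mat. I release gently, then retreat upward.

Call:
{"api": "step_arm", "payload": {
  "steps": [
    {"xyz": [0,0,0],"twist": 0,"claw": 32},
    {"xyz": [0,0,0],"twist": 0,"claw": 40},
    {"xyz": [0,0,0],"twist": 0,"claw": 50},
    {"xyz": [0,0,0],"twist": 0,"claw": 60},
    {"xyz": [0,0,0],"twist": 0,"claw": 60},
    {"xyz": [0,0,0],"twist": 0,"claw": 60},
    {"xyz": [0,0,-5],"twist": 0,"claw": 60},
    {"xyz": [0,0,-15],"twist": 0,"claw": 60}
  ]
}}

```text
clock: 27.65
tool_pos: [0.5405, -0.2961, 0.0723]
tcp_rot: [-3.138, 0.107, 0.004]
wrist_force: [-0.2, 0.1, -0.6]
gripper_width: 0.0514
gripper_force: 0.0
```

Call:
{"api": "step_arm", "payload": {
  "steps": [
    {"xyz": [0,0,-25],"twist": 0,"claw": 60},
    {"xyz": [0,0,-25],"twist": 0,"claw": 60},
    {"xyz": [0,0,-25],"twist": 0,"claw": 60},
    {"xyz": [0,0,-25],"twist": 0,"claw": 60},
    {"xyz": [0,0,-25],"twist": 0,"claw": 60},
    {"xyz": [0,0,-10],"twist": 0,"claw": 60},
    {"xyz": [0,0,0],"twist": 0,"claw": 60},
    {"xyz": [0,0,0],"twist": 0,"claw": 60}
  ]
}}

```text
clock: 28.45
tool_pos: [0.5409, -0.2963, 0.2072]
tcp_rot: [-3.139, 0.107, 0.002]
wrist_force: [0.8, -0.7, 0.3]
gripper_width: 0.051
gripper_force: 0.0
```

```bash
python3 - <<'E'
from h import *
f=grab('wrist','w3.png');X=cloud(f);Z=X[...,2];s=manip.observe();print(s['tool_pos'],s['wrist_force'])
for nm,lo,hi in(('block',.064,.09),('head+',.022,.09)):
    m=((Z>lo)&(Z<hi)&(abs(X[...,0]-.54)<.1)&(abs(X[...,1]+.296)<.04)).astype(np.uint8);n,l,st,_=cv2.connectedComponentsWithStats(m)
    k=1+np.argmax(st[1:,4]);P=X[l==k];print(nm,cv2.minAreaRect((P[:,:2]*1000).astype(np.float32)),np.median(P[:,2]))
m=(abs(Z-.003)<.006)&(f['color'].max(2)<60)&(abs(X[...,0]-.54)<.12)&(abs(X[...,1]+.295)<.06)
print('mat',cv2.minAreaRect((X[m][:,:2]*1000).astype(np.float32)))
E
python3 r.py scene
```

```text
[ 0.5407125  -0.29617377  0.20671846] [ 0.5183346  -0.08892263 -1.13987415]
block ((540.1433715820312, -297.4762878417969), (24.011383056640625, 69.28309631347656), 85.95201110839844) 0.07478673743544834
head+ ((539.6694946289062, -297.52490234375), (36.032657623291016, 163.30340576171875), 86.12919616699219) 0.03153287085311889
mat ((540.7568969726562, -295.75787353515625), (90.48074340820312, 200.12966918945312), 86.86862182617188)
red 86 [ -1.4 -61.8] [13.1 89.8] 90.0 z [0.0321 0.0341 0.0356]
yel 83 [ -1.  -22.7] [92.  11.6] 0.4 z [0.0324 0.0349 0.0368]
blue 56 [ 7.7 19. ] [92.7 13.4] 0.7 z [0.0273 0.0361 0.0381]
or 120 [-2.1 38.2] [11.5 90.4] 89.6 z [0.0335 0.0361 0.0375]
```

View pics/w3.png

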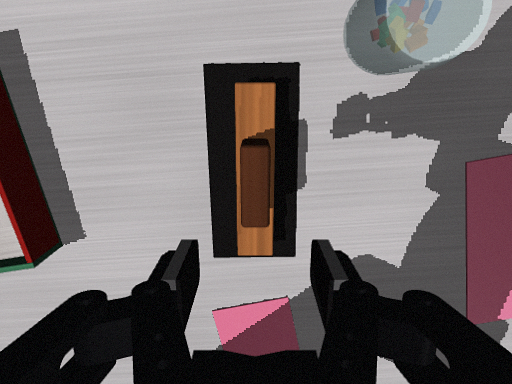

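The rake stands upright on the mat at (255,170), centred to within 2 mm and parallel to it. The gripper is clear and the rods are in their grooves, so I hand the job in.

```bash
python3 -c "
from cell import manip
print(manip.close_job())"
```

```text
the job is handed in; nothing more can be done
None
```

I combed the tray end to end at about 4 to 7 N, all four rods lie in the grooves within about 1° of parallel, the rake stands on its mat about 2 mm off centre, and the job is handed in; the hand-in call returned no verdict.

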